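Pack keyed hex bars keyway up on a shipping skid

ROBOT

A 6-joint arm with a two-finger parallel gripper is mounted at the origin on the work surface. World frame = base frame: x ahead of the robot, y to its left, z up, the work surface at z = 0. Lengths are in m, angles in rad, forces in N, time in s.
With the tool pointing down it reaches from about 0.3 to 0.825 m from the base axis. Payload 5.4 kg.
Tool frame: the origin (TCP) lies midway between the tips of the shut fingers; the grasp point (between the pads) lies 19 mm behind it; z points along the fingers, y is the line along which they close (so a half turn about z gives the same grasp; the last joint's range is limited). The gripper opens to 92 mm and grips with 3 to 60 N. Pads are 20 mm wide; open, the fingers measure 128 mm over their backs; the gripper's body (75 mm by 189 mm) begins 69 mm behind the grasp point.
Start: joints at [-0.21, 0.158, 1.597, -0, 1.386, -0.21], TCP at [0.575, -0, 0.215] pointing down, gripper open.
Joint ranges: [-2.91, 2.91], [-0.94, 2.29], [0.18, 2.7], [-1.29, 4.43], [0.17, 2.64], [-3, 3]. Speed limits (rad/s): [2.57, 2.57, 3.14, 3.14, 3.14, 3.14].

INTERFACE

Orientations are given as a unit quaternion [w, x, y, z].
In Python, from station import goto, move_straight, move_j, gripper_to, dwell, ik, sense, read_camera, IKError, sign_off gives the robot as it stands. Calls block until the motion is done:
- goto(position, orientation): joint-space move of the TCP to a pose.
- move_straight(position, rotation=None, rate=0.15, threshold=None): straight line of the TCP; rotation=None keeps the orientation; rate is the mean speed in m/s. With threshold (N) it stops when the force on the tool has changed by that much, and returns True; else False.
- move_j(angles): joint-space move.
- gripper_to(opening): opening from 0.0 (shut) to 1.0 (fully open); the grip force is fixed at half the most; returns when the fingers have stopped.
- dwell(seconds).
- ik(position, orientation): joint angles nearest the present ones, or None.
- sense(): the state.
- read_camera(name): name is "scene" or "side" or "wrist"; returns a dict with "pixels" (420x560x3 uint8, red, green, blue), "fov_y" (degrees; the focal length in pixels is half the picture's height over the tangent of half this angle, whatever the lens; pixels are square), "cx", "cy" (the principal point, pixels), "distortion" ([k1, k2, p1, p2, k3] as OpenCV has them; the pictures are not rectified), "world_from_camera" (4x4, takes a point from camera to world coordinates); the wrist camera has in their place "tool_from_camera" (4x4, takes a point from camera to tool coordinates, whose origin is the TCP and whose axes are the flange's). Camera axes: x right, y down, z forward; pixel columns grow to the right and rows downward; lengths in m; the calibration is good to about 2 mm. A picture is of the moment at which its call begins: read the wrist's pose just before it. There is no depth.
A pose or a line that the arm cannot do raises IKError and nothing moves.
- sign_off(): hands the job in; it is judged then, once.
The state is a dict: "time_s": time; "qpos": joint angles; "qvel": joint speeds; "joint_torque": joint torques, N m; "ee_pos": TCP position; "ee_rot": TCP orientation; "wrist_force": force on the tool from outside, world axes, zero at the start; "torque": the same for the moment, N m; "grip_width": opening from 0.0 (shut) to 1.0 (fully open); "gripper_force": force on a finger pad.
Only numpy, scipy, OpenCV 4.12 (cv2) and the standard library are available. Lean on these libraries where they do the work, as an engineer would, in place of code of your own. Each camera call takes 0.05 s, during which the arm holds its last target. There are 200 camera calls.

TASK

Get the three hexagonal bars ready for the crate lid: lay the two from the saddles in the two empty outer bays of the packing skid, one in each, and turn the one that stays in the middle bay, so that all three lie flat in their bays, squarely and centrally across both bearers, with the keyway face on top. Roll the bars under control, never letting one tumble over by itself, and leave the can, flask, carton and mug where they stand.

Things in the scene. Friction and masses are not known exactly. Their poses are not given: they have to be found in the camera images.
- bar_mid: The bar that starts in the skid's middle bay and stays there: plain aluminium hexagonal bar, 46 mm across flats, 53 across corners, 150 long, 0.7 kg. One face has a keyway, a groove 12 mm wide and 4 deep along the whole length; the other five are plain. Origin at the bar's centre, x along it, z out through the middle of the keyway face. It rests only on a flat.
- bar_a: Bar that starts on saddle_1: plain aluminium hexagonal bar, 46 mm across flats, 53 across corners, 150 long, 0.7 kg. One face has a keyway, a groove 12 mm wide and 4 deep along the whole length; the other five are plain. Origin at the bar's centre, x along it, z out through the middle of the keyway face. It rests only on a flat.
- bar_b: Bar that starts on saddle_2: plain aluminium hexagonal bar, 46 mm across flats, 53 across corners, 150 long, 0.7 kg. One face has a keyway, a groove 12 mm wide and 4 deep along the whole length; the other five are plain. Origin at the bar's centre, x along it, z out through the middle of the keyway face. It rests only on a flat.
- skid: Fixed skid, 136 (x) x 254 mm (y), built as saddle_1 but longer. Origin: middle of its underside, x across the bearers (bars lie along x), y along the row of three bays, z up. Cleats 8 mm high on the bearers bound the bays, each 50 mm wide in y, 90 mm centre to centre. A bar lying flat in a bay has 7 mm play each side in y, its centre 63 mm above the bench.
- bay_plus (a point): Centre of the outer bay on the skid's +y side, at the height of the bearers' tops (23 mm below the centre of a packed bar); axes as the skid's. Empty at the start.
- bay_mid (a point): Centre of the middle bay, at the height of the bearers' tops; axes as the skid's.
- bay_minus (a point): Centre of the outer bay on the skid's -y side, at the height of the bearers' tops; axes as the skid's. Empty at the start.
- saddle_1: Fixed timber saddle on which bar_a starts, lying across both bearers. Two parallel timber bearers, 24 mm wide, their centre lines 52 mm either side of the middle (80 mm of free space between them), on an 8 mm plywood base; the bearers' tops are 40 mm above the bench. Origin at the middle of its underside, x across the bearers, y along them; 136 x 110 mm. No cleats.
- saddle_2: Fixed timber saddle like saddle_1, on which bar_b starts.
- can: Bystander: upright metal can, 72 mm diameter, 115 mm high, origin at the centre of its underside.
- flask: Bystander: upright white plastic bottle, 68 mm diameter, 170 mm high, origin at the centre of its underside.
- carton: Bystander: small cardboard carton, 70 x 100 x 60 mm, origin at the centre of its underside.
- mug: Bystander: white mug, 80 mm diameter, 95 mm high, handle at its +y side, origin at the centre of its underside.

How it is judged:
At the end, for the whole second after the job is handed in: Bars at rest, let go: bar_mid in the middle bay, bar_a and bar_b one in each outer bay. Each: centre within 9 mm of the bay's centre in y, 20 mm in x, 19 to 27 mm above the bearers; length within 0.12 rad of the skid's x axis (either way), keyway face up within 0.12 rad (x of bar_mid in the frame of bay_mid between -0.02 and 0.02 m and y of bar_mid in the frame of bay_mid between -0.009 and 0.009 m and z of bar_mid in the frame of bay_mid between 0.019 and 0.027 m and angle between the x axis of bar_mid and the x axis of skid, either way round below 0.12 rad and (((x of bar_a in the frame of bay_plus between -0.02 and 0.02 m and y of bar_a in the frame of bay_plus between -0.009 and 0.009 m and z of bar_a in the frame of bay_plus between 0.019 and 0.027 m and angle between the x axis of bar_a and the x axis of skid, either way round below 0.12 rad) and (x of bar_b in the frame of bay_minus between -0.02 and 0.02 m and y of bar_b in the frame of bay_minus between -0.009 and 0.009 m and z of bar_b in the frame of bay_minus between 0.019 and 0.027 m and angle between the x axis of bar_b and the x axis of skid, either way round below 0.12 rad)) or ((x of bar_a in the frame of bay_minus between -0.02 and 0.02 m and y of bar_a in the frame of bay_minus between -0.009 and 0.009 m and z of bar_a in the frame of bay_minus between 0.019 and 0.027 m and angle between the x axis of bar_a and the x axis of skid, either way round below 0.12 rad) and (x of bar_b in the frame of bay_plus between -0.02 and 0.02 m and y of bar_b in the frame of bay_plus between -0.009 and 0.009 m and z of bar_b in the frame of bay_plus between 0.019 and 0.027 m and angle between the x axis of bar_b and the x axis of skid, either way round below 0.12 rad))) and angle between each of bar_mid, bar_a, bar_b's own z axis and vertical below 0.12 rad and linear speed of each of bar_mid, bar_a, bar_b below 0.02 m/s and angular speed of each of bar_mid, bar_a, bar_b below 0.1 rad/s); the robot touches nothing.
It fails at once if a bar tumbles or is flung: it turns faster than 6 rad/s (angular speed of any of bar_mid, bar_a, bar_b above 6 rad/s).
It fails at once if the can, flask, carton or mug is moved by more than 25 mm or tipped (distance of any of can, flask, carton, mug from where it was at the start of the episode above 0.025 m or angle between any of can, flask, carton, mug's own z axis and vertical above 0.3 rad).
It also fails if it takes over 72 s, if anything falls off the work surface, if the arm or the gripper's body presses on something with over 40 N, if the wrist force passes 120 N, or if a joint passes its speed limit or range.

## Working session

There is one attempt and no reset: what is moved stays moved. The work goes in short steps, each a Python script; the robot and the scene stay as the last script left them, time stands still between calls to the robot, and variables do not carry over. Pictures are saved under pics/ and viewed, at most 10 in all, crops included, and the job is handed in when it is done.

```bash
ls; mkdir -p pics; cat > h.py <<'E'
import numpy as np, cv2
from station import *
def save(n,fn):
    s=sense(); r=read_camera(n); cv2.imwrite(f'pics/{fn}.png',r['pixels'][:,:,::-1])
    np.savez(f'pics/{fn}.npz',fov=r['fov_y'],c=[r['cx'],r['cy']],d=r['distortion'],T=r.get('world_from_camera',r.get('tool_from_camera')),pos=s['ee_pos'],rot=s['ee_rot'],wr='tool_from_camera' in r,im=r['pixels'])
def R(q):
    w,x,y,z=q
    from scipy.spatial.transform import Rotation as S
    return S.from_quat([x,y,z,w]).as_matrix()
def cam(fn):
    z=np.load(f'pics/{fn}.npz'); f=z['im'].shape[0]/2/np.tan(np.radians(z['fov'])/2)
    K=np.array([[f,0,z['c'][0]],[0,f,z['c'][1]],[0,0,1.]]); T=z['T']
    if z['wr']:
        W=np.eye(4);W[:3,:3]=R(z['rot']);W[:3,3]=z['pos'];T=W@T
    return K,z['d'],T,z['im']
def pix2w(fn,uv,h):
    K,d,T,_=cam(fn); p=cv2.undistortPoints(np.array(uv,float).reshape(-1,1,2),K,d).reshape(-1,2)
    r=np.c_[p,np.ones(len(p))]@T[:3,:3].T; s=(h-T[2,3])/r[:,2]; return T[:3,3]+s[:,None]*r
def w2pix(fn,P):
    K,d,T,_=cam(fn); Ti=np.linalg.inv(T); return cv2.projectPoints(np.array(P,float),cv2.Rodrigues(Ti[:3,:3])[0],Ti[:3,3],K,d)[0].reshape(-1,2)
E
python3 - <<'E'
from h import *
s=sense(); print({k:np.round(v,3) for k,v in s.items()})
for n in('scene','side','wrist'):
    save(n,n+'0'); K,d,T,_=cam(n+'0'); print(n,K[0,0],d,T.round(3).tolist())
a=[cv2.imread(f'pics/{n}0.png') for n in('scene','side')]
E
```

```text
pics
{'time_s': np.float64(0.0), 'qpos': array([-0.21 ,  0.159,  1.598, -0.   ,  1.386, -0.21 ]), 'qvel': array([ 0.002,  0.001,  0.001, -0.001, -0.   , -0.   ]), 'joint_torque': array([ 0.0000e+00, -3.8557e+01, -3.2210e+01,  7.0000e-02,  3.8000e-02,
       -0.0000e+00]), 'ee_pos': array([0.574, 0.   , 0.214]), 'ee_rot': array([-0.001,  0.707,  0.707, -0.001]), 'wrist_force': array([-0.193,  0.022, -0.386]), 'torque': array([ 0.017,  0.055, -0.001]), 'gripper_force': np.float64(0.0), 'grip_width': np.float64(0.998)}
scene 428.22854090524476 [-0.12967856  0.          0.          0.          0.        ] [[-0.739, 0.448, -0.503, 0.995], [0.674, 0.508, -0.537, 0.463], [0.015, -0.736, -0.677, 0.66], [0.0, 0.0, 0.0, 1.0]]
side 494.2971155657466 [-0.11724367  0.          0.          0.          0.        ] [[-0.96, -0.162, 0.227, 0.31], [-0.279, 0.52, -0.808, 0.866], [0.013, -0.839, -0.545, 0.652], [0.0, 0.0, 0.0, 1.0]]
wrist 360.8861708720454 [0.0230801 0.        0.        0.        0.       ] [[1.0, 0.001, -0.002, 0.574], [0.0, -0.967, -0.255, 0.072], [-0.002, 0.255, -0.967, 0.381], [0.0, 0.0, 0.0, 1.0]]
```

View pics/scene0.png

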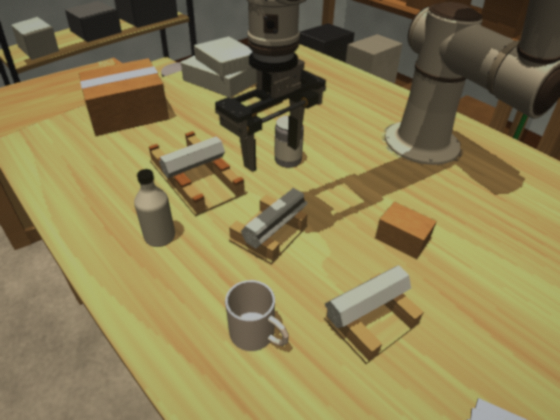

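View pics/side0.png

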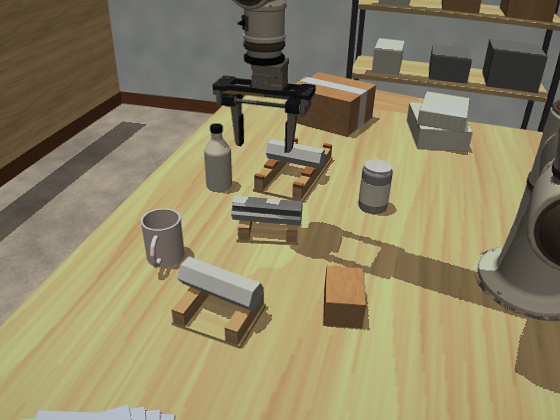

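```bash
python3 - <<'E'
from h import *
print(pix2w('scene0',[[197,168],[270,222],[375,312]],.045).round(3))
print('can,flask,mug,carton',pix2w('scene0',[[289,158],[158,236],[252,335],[404,240]],.0).round(3))
print(pix2w('side0',[[293,172],[268,228],[219,310]],.045).round(3))
import time
ims=[]
S=cv2.INTER_CUBIC
a=cv2.imread('pics/scene0.png');b=cv2.imread('pics/side0.png')
def cr(i,x,y,w=100,h=75):return cv2.resize(i[y:y+h,x:x+w],(400,300),interpolation=S)
top=np.hstack([cr(a,145,125),cr(a,222,182)]);bot=np.hstack([cr(a,322,260,),cr(b,228,182)])
cv2.imwrite('pics/crop1.png',np.vstack([top,bot]))
E
```

```text
[[ 0.578 -0.26   0.045]
 [ 0.571 -0.008  0.045]
 [ 0.584  0.277  0.045]]
can,flask,mug,carton [[ 0.341 -0.19   0.   ]
 [ 0.749 -0.169  0.   ]
 [ 0.752  0.149  0.   ]
 [ 0.361  0.191  0.   ]]
[[ 0.562 -0.218  0.045]
 [ 0.552  0.039  0.045]
 [ 0.562  0.3    0.045]]
```

View pics/crop1.png

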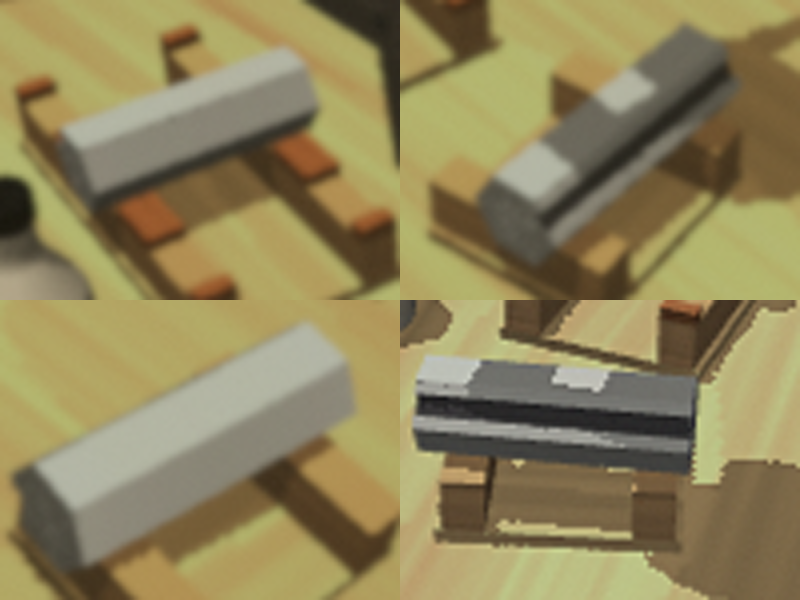

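```bash
cat >> h.py <<'E'
from scipy.spatial.transform import Rotation as S
def quat(M): q=S.from_matrix(M).as_quat(); return [q[3],q[0],q[1],q[2]]
def lookpose(tgt,al,d,yaw=0):
    a=np.radians(al); z=-np.array([np.sin(a),0,np.cos(a)]); y=np.array([-np.cos(a),0,np.sin(a)])
    W=np.eye(4); M=np.c_[np.cross(y,z),y,z]; Z=S.from_euler('z',yaw).as_matrix(); W[:3,:3]=Z@M; W[:3,3]=np.array(tgt)-d*Z@z
    Tt=np.load('pics/wrist0.npz')['T']; P=W@np.linalg.inv(Tt); return P[:3,3],quat(P[:3,:3])
E
python3 - <<'E'
from h import *
for nm,t in (('skid',(.57,-.24,.06)),('s1',(.562,.015,.06)),('s2',(.573,.29,.06))):
  for al in (40,30,20):
    for d in (.33,.27):
      p,q=lookpose(t,al,d); j=ik(p,q); print(nm,al,d,np.round(p,3),None if j is None else np.round(j,2))
E
```

```text
skid 40 0.33 [ 0.645 -0.24   0.192] [-0.44  0.86  0.75 -0.2   1.93  1.09]
skid 40 0.27 [ 0.607 -0.24   0.146] [-0.47  0.77  0.97 -0.2   1.79  1.1 ]
skid 30 0.33 [ 0.621 -0.24   0.203] [-0.49  0.62  1.05 -0.13  1.71  1.08]
skid 30 0.27 [ 0.591 -0.24   0.151] [-0.51  0.58  1.21 -0.13  1.58  1.07]
skid 20 0.33 [ 0.596 -0.24   0.21 ] [-0.55  0.4   1.31 -0.05  1.5   1.03]
skid 20 0.27 [ 0.575 -0.24   0.153] [-0.56  0.4   1.43 -0.05  1.39  1.02]
s1 40 0.33 [0.637 0.015 0.192] [-0.14  0.72  0.96 -0.06  1.9   1.43]
s1 40 0.27 [0.599 0.015 0.146] [-0.14  0.65  1.16 -0.06  1.77  1.43]
s1 30 0.33 [0.613 0.015 0.203] [-0.15  0.49  1.23 -0.04  1.68  1.42]
s1 30 0.27 [0.583 0.015 0.151] [-0.16  0.45  1.38 -0.04  1.57  1.42]
s1 20 0.33 [0.588 0.015 0.21 ] [-0.17  0.27  1.48 -0.02  1.48  1.4 ]
s1 20 0.27 [0.567 0.015 0.153] [-0.18  0.27  1.6  -0.02  1.37  1.4 ]
s2 40 0.33 [0.648 0.29  0.192] [0.21 0.93 0.64 0.1  2.   1.8 ]
s2 40 0.27 [0.61  0.29  0.146] [0.22 0.83 0.88 0.1  1.86 1.8 ]
s2 30 0.33 [0.624 0.29  0.203] [0.23 0.68 0.96 0.06 1.76 1.81]
s2 30 0.27 [0.594 0.29  0.151] [0.24 0.63 1.13 0.06 1.63 1.81]
s2 20 0.33 [0.599 0.29  0.21 ] [0.26 0.46 1.24 0.02 1.53 1.83]
s2 20 0.27 [0.578 0.29  0.153] [0.27 0.45 1.36 0.02 1.42 1.83]
```

```bash
python3 - <<'E'
from h import *
for nm,t in (('s2',(.573,.29,.06)),('s1',(.562,.015,.06)),('sk',(.57,-.24,.06))):
    goto(*lookpose(t,40,.33)); dwell(.1); save('wrist',nm)
print(sense()['time_s'])
a=[cv2.imread(f'pics/{n}.png')[40:380] for n in('s2','s1')]
cv2.imwrite('pics/cmb.png',cv2.resize(np.hstack(a)[:, :],(800,600)) if 0 else np.vstack([cv2.resize(i,(800,486))[100:400] for i in a]))
E
```

```text
4.4167
```

View pics/sk.png

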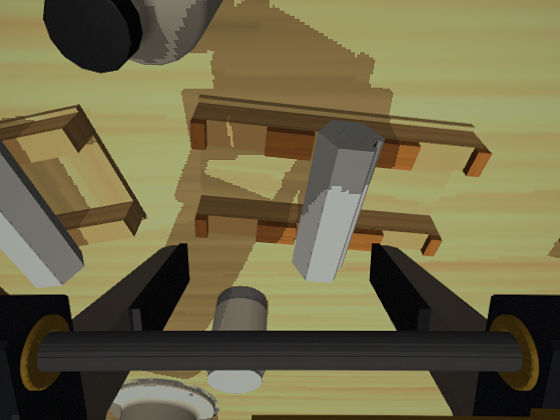

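View pics/cmb.png

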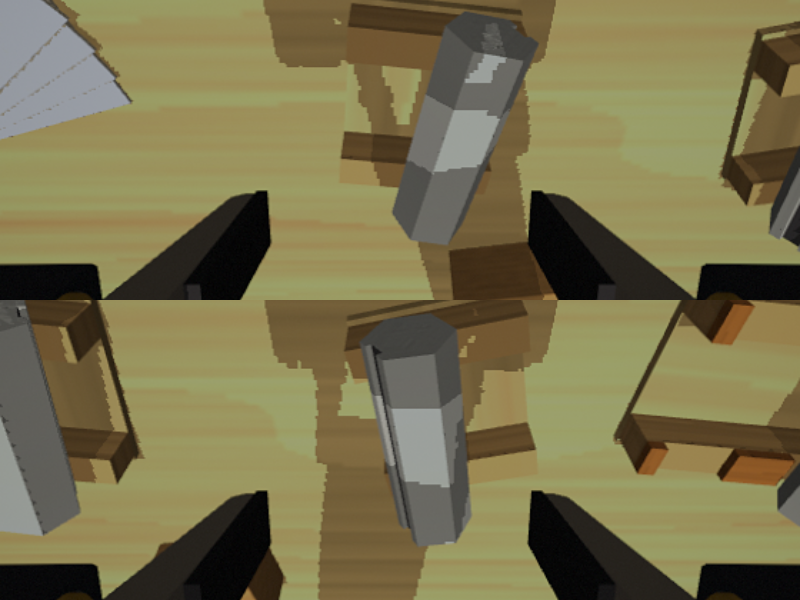

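```bash
python3 - <<'E'
from h import *
def cr(n,x,y,w=80,h=60):
    i=cv2.imread(f'pics/{n}.png')[y:y+h,x:x+w]; i=cv2.resize(i,(400,300),interpolation=cv2.INTER_CUBIC)
    return np.clip(i.astype(float)*1.6+20,0,255).astype(np.uint8)
# cmb scale: x*0.7, y: (v+100)*.7+40
print(cv2.imread('pics/s2.png').shape)
cv2.imwrite('pics/crop2.png',np.vstack([np.hstack([cr('sk',305,110),cr('s2',303,108)]),np.hstack([cr('s1',245,110),cr('s1',0,95)])]))
E
```

```text
(420, 560, 3)
```

View pics/crop2.png

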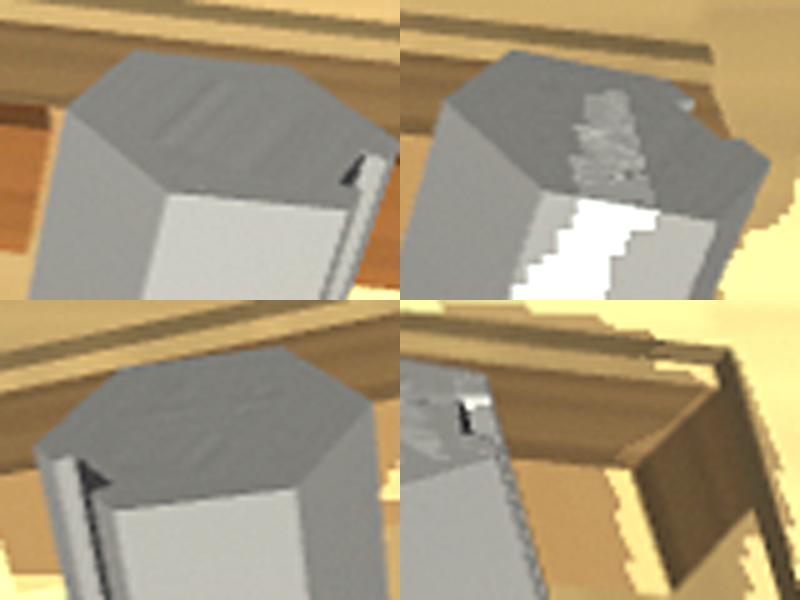

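```bash
python3 - <<'E'
from h import *
i=cv2.imread('pics/sk.png')[85:290,180:500]; i=cv2.resize(i,(800,512),interpolation=cv2.INTER_CUBIC)
cv2.imwrite('pics/crop3.png',np.clip(i*1.4+15,0,255).astype(np.uint8))
def c(n,x,y):
    i=cv2.imread(f'pics/{n}.png')[y:y+150,x:x+100]; i=cv2.resize(i,(400,600),interpolation=cv2.INTER_CUBIC)
    return np.clip(i*1.4+15,0,255).astype(np.uint8)
cv2.imwrite('pics/crop4.png',np.hstack([c('s2',275,115),c('s1',245,125)]))
E
```

```text
(no output)
```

View pics/crop3.png

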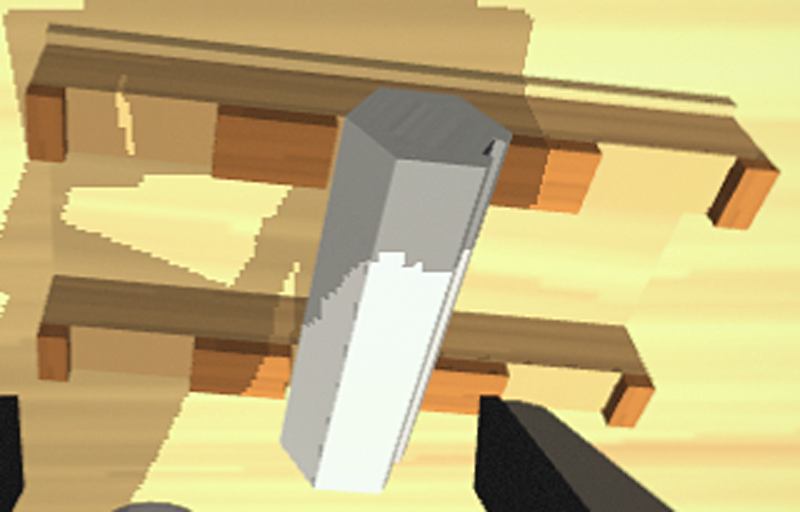

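View pics/crop4.png

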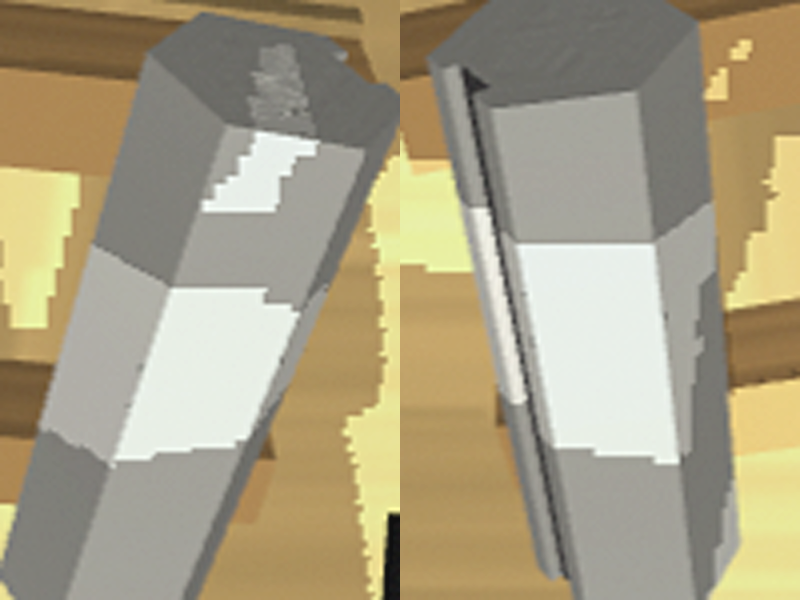

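```bash
cat > m.py <<'E'
from h import *
from scipy.optimize import least_squares
def fit(fn,uv,P):  # rigid planar fit x,y,yaw by reprojection
    def pr(v): 
        Z=S.from_euler('z',v[2]).as_matrix(); return (w2pix(fn,np.array(P)@Z.T+[v[0],v[1],0])-uv).ravel()
    g=pix2w(fn,uv,P[0][2]).mean(0); r=least_squares(pr,[g[0],g[1],0]); return r.x,np.abs(r.fun).max()
h=.026558/2; B=[[.075,h,.086],[.075,-h,.086],[-.075,h,.086],[-.075,-h,.086]]
c3=lambda p:np.array(p)/2.5+[180,85]
D={'sk':c3([[393,158],[490,166],[316,487],[382,493]]),
'skid':c3([[28,87],[778,170],[38,335],[654,385]]),
's2':np.array([[275+57,115+31],[275+91,115+37.5],[287.7,275.9],[314,280.8]]),
's1':np.array([[268,151.75],[304.5,147.75],[291.9,281.5],[318.5,278.7]])}
if __name__=='__main__':
  for k,uv in D.items():
    fn='sk' if k=='skid' else k
    P=B if k!='skid' else [[.064,.127,.048],[.064,-.127,.048],[-.04,.127,.048],[-.04,-.127,.048]]
    w=pix2w(fn,uv,P[0][2]); print(k,[round(float(np.linalg.norm(w[a]-w[b])),4) for a,b in((0,1),(2,3),(0,2),(1,3))],*[np.round(t,4) for t in fit(fn,uv,P)])
  print(pix2w('sk',c3([[343,115],[600,145],[508,365]]),.048))
E
python3 m.py
```

```text
sk [0.0283, 0.0264, 0.1476, 0.1487] [ 0.5752 -0.2856 -0.1029] 1.266
skid [0.2494, 0.2495, 0.1051, 0.1018] [ 0.5746 -0.2849 -0.118 ] 2.9812
s2 [0.0257, 0.027, 0.1459, 0.1477] [ 0.5794  0.2537 -0.1973] 2.4281
s1 [0.0264, 0.0262, 0.1478, 0.1467] [0.5675 0.0014 0.1409] 1.6114
[[ 0.64437337 -0.26845612  0.048     ]
 [ 0.63348786 -0.35405544  0.048     ]
 [ 0.53377036 -0.34262063  0.048     ]]
```

```bash
cat >> h.py <<'E'
def pose(c,psi,th,back=0.,flip=0):
    M=S.from_euler('z',psi).as_matrix()@S.from_euler('x',th,degrees=True).as_matrix()@np.diag([1,-1,-1.])
    if flip: M=M@np.diag([-1,-1,1.])
    return np.array(c)+(.019-back)*M[:,2],quat(M)
SK=np.array([.575,-.285]);SY=-.115
def bay(k): return np.r_[SK+np.array([-np.sin(SY),np.cos(SY)])*.09*k,.063]
BAR={'mid':([.5752,-.2856,.063],-.105),'s1':([.5675,.0014,.063],.141),'s2':([.5794,.2537,.063],-.197)}
E
python3 - <<'E'
from h import *
for n,c,psi,ths in (('mid',*BAR['mid'],(30,-30)),('s1',*BAR['s1'],(-30,)),('bm',bay(-1),SY,(30,)),('s2',*BAR['s2'],(30,-30)),('bp',bay(1),SY,(-30,))):
  for th in ths:
    for fl in (0,1):
      print(n,th,fl,[None if (j:=ik(*pose(np.add(c,[0,0,u]),psi,th,b,fl))) is None else np.round(j,2) for b,u in((0,0),(.08,0),(0,.08))])
E
```

```text
mid 30 0 [array([-0.83,  0.71,  1.31,  0.38,  1.5 ,  0.74]), array([-0.87,  0.68,  1.2 ,  0.37,  1.64,  0.76]), array([-0.83,  0.61,  1.28,  0.38,  1.61,  0.79])]
mid 30 1 [array([-0.83,  0.71,  1.31,  0.38,  1.5 , -2.4 ]), array([-0.87,  0.68,  1.2 ,  0.37,  1.64, -2.39]), array([-0.83,  0.61,  1.28,  0.38,  1.61, -2.35])]
mid -30 0 [array([-0.42,  0.48,  1.65, -0.63,  0.94,  1.61]), array([-0.36,  0.37,  1.63, -0.58,  1.07,  1.59]), array([-0.42,  0.37,  1.62, -0.58,  1.06,  1.52])]
mid -30 1 [array([-0.42,  0.48,  1.65, -0.63,  0.94, -1.53]), array([-0.36,  0.37,  1.63, -0.58,  1.07, -1.55]), array([-0.42,  0.37,  1.62, -0.58,  1.06, -1.62])]
s1 -30 0 [array([ 0.06,  0.4 ,  1.76, -0.62,  1.03,  1.83]), array([ 0.13,  0.3 ,  1.72, -0.57,  1.17,  1.8 ]), array([ 0.06,  0.27,  1.74, -0.58,  1.15,  1.73])]
s1 -30 1 [array([ 0.06,  0.4 ,  1.76, -0.62,  1.03, -1.31]), array([ 0.13,  0.3 ,  1.72, -0.57,  1.17, -1.34]), array([ 0.06,  0.27,  1.74, -0.58,  1.15, -1.41])]
bm 30 0 [array([-0.92,  0.82,  1.12,  0.35,  1.59,  0.7 ]), array([-0.96,  0.81,  0.99,  0.34,  1.73,  0.71]), array([-0
[... 479 characters left out ...]
ray([-0.03,  0.26,  1.76,  0.58,  1.11, -1.66])]
s2 -30 0 [array([ 0.42,  0.76,  1.23, -0.42,  1.49,  2.29]), array([ 0.46,  0.75,  1.1 , -0.41,  1.63,  2.27]), array([ 0.42,  0.66,  1.2 , -0.42,  1.6 ,  2.24])]
s2 -30 1 [array([ 0.42,  0.76,  1.23, -0.42,  1.49, -0.85]), array([ 0.46,  0.75,  1.1 , -0.41,  1.63, -0.87]), array([ 0.42,  0.66,  1.2 , -0.42,  1.6 , -0.9 ])]
bp -30 0 [array([-0.27,  0.48,  1.65, -0.62,  1.02,  1.75]), array([-0.21,  0.38,  1.62, -0.58,  1.15,  1.72]), array([-0.27,  0.36,  1.62, -0.58,  1.14,  1.65])]
bp -30 1 [array([-0.27,  0.48,  1.65, -0.62,  1.02, -1.4 ]), array([-0.21,  0.38,  1.62, -0.58,  1.15, -1.42]), array([-0.27,  0.36,  1.62, -0.58,  1.14, -1.49])]
```

```bash
cat >> h.py <<'E'
def grip(c,psi,th):
    gripper_to(.75)
    goto(*pose(c,psi,th,.09)); move_straight(*pose(c,psi,th,0),rate=.12); gripper_to(0.)
    s=sense(); print('grip',round(s['grip_width']*92,1),round(float(s['gripper_force']),1),np.round(s['wrist_force'],1),round(s['time_s'],1))
def carry(c1,p1,t1,c2,p2,t2,up=.05,T=1.0):
    a=pose(np.add(c1,[0,0,up]),p1,t1); move_straight(*a,rate=.1)
    b=pose(np.add(c2,[0,0,up]),p2,t2); L=np.linalg.norm(b[0]-a[0]); move_straight(*b,rate=min(L/T,.22))
    s=sense(); print('carried',round(s['grip_width']*92,1),np.round(s['wrist_force'],1))
    move_straight(*pose(np.add(c2,[0,0,.012]),p2,t2),rate=.1)
    hit=move_straight(*pose(np.add(c2,[0,0,-.001]),p2,t2),rate=.03,threshold=5)
    z=sense()['ee_pos'][2]-pose(c2,p2,t2)[0][2]; print('contact',hit,round(z*1000,1),'mm')
    gripper_to(.64); move_straight(*pose(c2,p2,t2,.09),rate=.15); print(round(sense()['time_s'],1))
E
python3 - <<'E'
from h import *
c,p=BAR['mid']; grip(c,p,30); carry(c,p,30,bay(0),SY,-30)
q=lookpose((.575,-.285,.06),40,.33,SY); goto(*q); dwell(.1); save('wrist','sk2'); print(sense()['time_s'])
i=cv2.imread('pics/sk2.png')
cv2.imwrite('pics/sk2c.png',cv2.resize(i[85:290,150:470],(800,512),interpolation=cv2.INTER_CUBIC))
E
```

```text
grip 45.9 30.0 [ 0.  -1.2  2.6] 6.9
carried 45.8 [ 0.8 -0.2 -6.6]
contact True 0.4 mm
10.9
12.0167
```

View pics/sk2c.png

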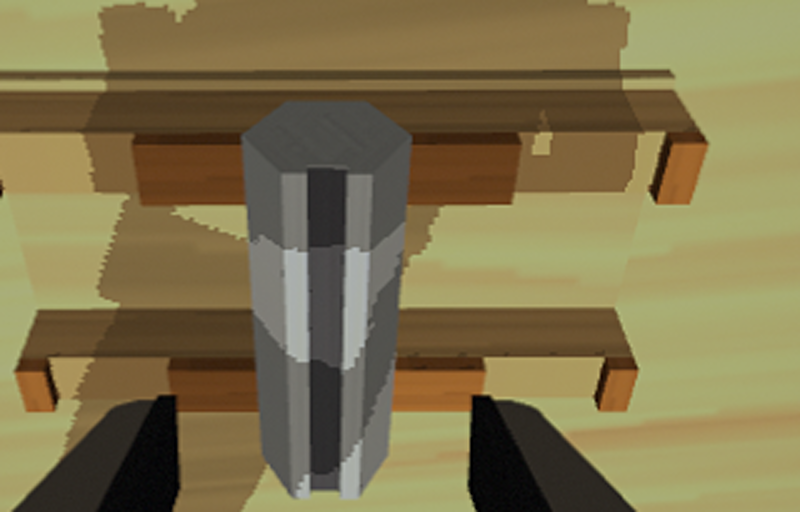

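```bash
sed -i "s/^    s=sense(); print('grip'/    s=sense(); assert 44<s['grip_width']*92<48,s; print('grip'/" h.py; python3 - <<'E'
from h import *
c,p=BAR['s1']; grip(c,p,-30); carry(c,p,-30,bay(-1),SY,30,up=.11)
# leave the skid high, then roll bar at saddle_2
s=sense(); move_straight(np.array(s['ee_pos'])+[0,0,.1])
c,p=BAR['s2']; goto(*pose(np.add(c,[0,0,.05]),p,30,.09))
grip(c,p,30); carry(c,p,30,c,p,-30)
q=lookpose((.579,.254,.06),40,.33,p); goto(*q); dwell(.1); save('wrist','s2b'); print(sense()['time_s'])
E
```

```text
grip 45.7 30.0 [-0.9  0.7  2.8] 15.1
carried 45.7 [ 0.1  0.1 -7.5]
contact True 0.5 mm
20.8
grip 45.9 30.0 [-1.4 -2.3  1.8] 25.9
carried 46.3 [ 0.  -0.5 -7.7]
contact True 0.3 mm
29.9
30.625
```

```bash
python3 - <<'E'
from h import *
c,p=BAR['s2']; goto(*pose(np.add(c,[0,0,.06]),p,30,.09))
grip(c,p,30); carry(c,p,30,bay(1),SY,-30,up=.11)
s=sense(); move_straight(np.array(s['ee_pos'])+[0,0,.1])
goto(*lookpose((.575,-.285,.06),40,.42,SY)); dwell(.1); save('wrist','fin'); save('scene','finS'); print(sense()['time_s'])
a=cv2.imread('pics/fin.png')[60:330,80:500]; b=cv2.imread('pics/finS.png')[100:370,100:440]; 
cv2.imwrite('pics/finc.png',np.vstack([cv2.resize(a,(580,373)),cv2.resize(b,(286,227)).repeat(1,1) if 0 else cv2.copyMakeBorder(cv2.resize(b,(286,227)),0,0,0,294,0)]))
E
```

```text
grip 46.0 30.0 [-1.2 -2.1  3.9] 33.6
carried 46.2 [-0.6 -0.3 -7.3]
contact True 0.4 mm
39.9Traceback (most recent call last):
  File "<stdin>", line 5, in <module>
station.IKError: the arm cannot take that pose within its joint ranges
```

```bash
python3 - <<'E'
from h import *
for al,d in ((30,.42),(25,.4),(30,.38),(40,.36),(40,.33)):
    q=lookpose((.575,-.285,.06),al,d,SY)
    if ik(*q) is not None: break
print(al,d); goto(*q); dwell(.1); save('wrist','fin'); save('scene','finS'); print(sense()['time_s'])
a=cv2.imread('pics/fin.png')[60:330,80:500]; b=cv2.imread('pics/finS.png')[100:370,100:440]
cv2.imwrite('pics/finc.png',np.vstack([cv2.resize(a,(580,373)),cv2.copyMakeBorder(cv2.resize(b,(286,227)),0,0,0,294,0)]))
E
```

```text
30 0.42
41.7833
```

View pics/finc.png

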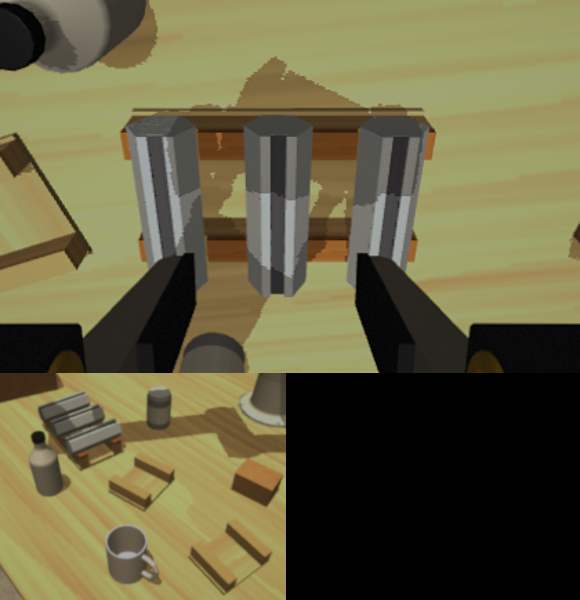

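```bash
python3 - <<'E'
from h import *
w=pix2w('fin',np.array([[158,137],[278,135],[398,137]])/1.381+[80,60],.084)
print([(S.from_euler('z',-SY).as_matrix()[:2,:2]@(x[:2]-SK)).round(4) for x in w]); print(np.round(sense()['ee_pos'],3))
E
```

```text
[array([0.0724, 0.087 ]), array([ 0.0742, -0.0001]), array([ 0.0728, -0.0872])]
[ 0.671 -0.294  0.281]
```

```bash
python3 -c "
from station import *
print(sign_off())"
```

```text
the job is handed in; nothing more can be done
None
```

The job is handed in at about 42 s of the 72 s. The last picture shows all three bars flat and square in their bays, keyways up, each within about 3 mm of its bay centre, with the can, flask, carton and mug appearing undisturbed; `sign_off` returned no verdict.

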